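# Set out the sharpening stones from the drying stack

### The job

The sharpening stones have been left stacked crosswise on the black mat to dry. Take the stack apart and lay each of the three bench stones (dark green, orange, cream) flat and fully down in the holder made for it, the one with end stops of its own colour, and lay the small slate-grey dressing stone lengthwise along the middle of the cream stone in its holder. Stones chip easily, so keep them level and set them down gently without dropping them, and do not shift the block plane or the brush.

Things in the scene. Friction and masses are not known exactly. Their poses are not given: they have to be found in the camera images.
- mat: drying mat, fixed: thin black ribbed rubber, 172 (x) by 150 (y), 5 thick, under the stack; origin at the centre of its underside, on the bench
- coarse_stone: coarse sharpening stone, dark green: flat rectangular block, 150 long (x), 50 wide (y), 24 thick (z up), 0.36 kg; origin at the centre of its underside; either end of its length may lead. At the start one of the two lower stones, side by side along the mat's x with a gap of 30.
- medium_stone: medium sharpening stone, brick orange: flat rectangular block, 130 long (x), 50 wide (y), 24 thick (z up), 0.32 kg; origin at the centre of its underside; either end of its length may lead. At the start the other lower stone.
- fine_stone: fine sharpening stone, cream: flat rectangular block, 115 long (x), 44 wide (y), 24 thick (z up), 0.24 kg; origin at the centre of its underside; either end of its length may lead. At the start it lies across both lower stones, about 38 from the dressing stone.
- dressing_stone: dressing stone, the smallest, slate grey: flat rectangular block, 92 long (x), 32 wide (y), 24 thick (z up), 0.15 kg; origin at the centre of its underside; either end of its length may lead. At the start it lies across both lower stones beside the fine stone.
- coarse_holder: coarse stone's holder, fixed: dark wood board 180 (x) by 76 (y) with dark green end stops. Origin at its underside's centre, on the bench; flat bed 15 above it. At each end a stop and two short cheeks (beside the stone's last 16 mm) rise 9 above the bed and lean outward: the 150 x 50 stone, lying along x, has 4 play all round at the bed, 8 at their tops. Sides open between the cheeks.
- medium_holder: medium stone's holder, fixed: dark wood board 160 (x) by 76 (y) with brick orange end stops. Origin at its underside's centre, on the bench; flat bed 15 above it. At each end a stop and two short cheeks (beside the stone's last 16 mm) rise 9 above the bed and lean outward: the 130 x 50 stone, lying along x, has 4 play all round at the bed, 8 at their tops. Sides open between the cheeks.
- fine_holder: fine stone's holder, fixed: dark wood board 145 (x) by 70 (y) with cream end stops. Origin at its underside's centre, on the bench; flat bed 15 above it. At each end a stop and two short cheeks (beside the stone's last 16 mm) rise 9 above the bed and lean outward: the 115 x 44 stone, lying along x, has 4 play all round at the bed, 8 at their tops. Sides open between the cheeks.
- block_plane: bystander, loose: black block plane, 52 x 178 x 46, standing on its sole on the bench in the same row; origin at the centre of its sole, length along its y
- bench_brush: bystander, loose: flat brush with brown wooden handle, 38 x 186 x 12, lying on the bench in the same row; origin at the centre of its underside, length along its y

How it is judged:
By the outcome, as a careful person would: the job done as asked, in the order asked, and still so for the second after the job is handed in, with the robot touching nothing.
It also fails if it takes over 122 s, if anything falls off the work surface, if the arm or the gripper's body presses on something with over 40 N, if the wrist force passes 120 N, or if a joint passes its speed limit or range.

### The arm

A 6-joint arm with a two-finger parallel gripper is mounted at the origin on a cart in front of the work surface, level with it; the furniture and walls round the work are solid. World frame = base frame: x ahead of the robot, y to its left, z up, the work surface at z = 0. Lengths are in m, angles in degrees, forces in N, time in s.
With the tool pointing down it reaches from about 0.375 to 0.75 m from the base axis. Payload 9 kg.
Tool frame: the origin (TCP) lies where the fingers leave the gripper's body, on its centre line; the fingertips stand 73 mm ahead of it and the grasp point (between the pads) lies 54 mm ahead of it (robot.tip_reach is the distance from the TCP to the fingertips, in m); z points along the fingers, y is the line along which they close (so a half turn about z gives the same grasp; the last joint's range is limited). The gripper opens to 85 mm and grips with 20 to 120 N. Pads are 22 mm wide; open, the fingers measure 114 mm over their backs; the gripper's body (76 mm by 85 mm) begins 54 mm behind the grasp point. The pads swing forward as they close: fully open they stand 13 mm farther back than shut.
Start: joints at [51.927, 5.964, 5.575, 89.605, 0, 77.527], TCP at [0.259, 0.541, 0.304] pointing down, gripper open.
Joint ranges: [-171.21, 171.21], [-48.23, 106.86], [-62.78, 66.21], [-105.2, 120.99], [-86.42, 89.51], [-180, 180]. Speed limits (degrees/s): [127.2, 127.2, 147.25, 180, 180, 180].

### API

Orientations are given as [roll, pitch, yaw] about the fixed x, y, z axes, in that order (R = Rz(yaw) Ry(pitch) Rx(roll)).
In Python, from plant import robot gives the robot as it stands. Calls block until the motion is done:
- robot.move_pose(position, orientation): joint-space move of the TCP to a pose.
- robot.line_to(position, vel=0.15, rotation=None, guard=None): straight line of the TCP; rotation=None keeps the orientation; vel is the mean speed in m/s. With guard (N) it stops when the force on the tool has changed by that much, and returns True; else False.
- robot.goto_joints(angles): joint-space move.
- robot.set_gripper(opening): finger opening in m; the grip force is fixed at half the most; returns when the fingers have stopped.
- robot.pause(seconds).
- robot.ik(position, orientation): joint angles nearest the present ones, or None.
- robot.observe(): the state.
- robot.grab_frame(name): name is "scene" or "top"; returns the picture (384x512x3 uint8, blue, green, red); there is no depth.
- robot.get_calibration(name): a dict with "vertical_fov" (degrees; the focal length in pixels is half the picture's height over the tangent of half this angle, whatever the lens; pixels are square), "cx", "cy" (the principal point, pixels), "rvec" (rotation vector, rad) and "tvec" (3), from world to camera coordinates, as OpenCV has them. Camera axes: x right, y down, z forward; pixel columns grow to the right and rows downward; lengths in m; the calibration is good to about 2 mm. A picture is of the moment at which its call begins. get_calibration takes no time and is no camera call.
A pose or a line that the arm cannot do raises robot.IKError and nothing moves.
- robot.job_done(): hands the job in; it is judged then, once.
The state is a dict: "time": time; "q": joint angles; "qvel": joint speeds; "joint_torque": joint torques, N m; "tool_pos": TCP position; "tcp_rot": TCP orientation; "ft_force": force on the tool from outside, world axes, zero at the start; "torque": the same for the moment, N m; "gripper_width": finger opening in m; "gripper_force": force on a finger pad.
Only numpy, scipy, OpenCV 4.12 (cv2) and the standard library are available. Lean on these libraries where they do the work, as an engineer would, in place of code of your own. Each camera call takes 0.05 s, during which the arm holds its last target. There are 200 camera calls.

## Working session

There is one attempt and no reset: what is moved stays moved. The work goes in short steps, each a Python script; the robot and the scene stay as the last script left them, time stands still between calls to the robot, and variables do not carry over. Pictures are saved under pics/ and viewed, at most 14 in all, crops included, and the job is handed in when it is done.

```bash
ls; mkdir -p pics; python3 - <<'E'
from plant import robot
import cv2
for n in("scene","top"):
    f=robot.grab_frame(n); cv2.imwrite(f"pics/{n}0.png",f)
    print(n,robot.get_calibration(n))
o=robot.observe(); print(o["time"],o["tool_pos"],o["tcp_rot"],o["gripper_width"])
E
```

```text
pics
scene {'vertical_fov': 53.62194312164759, 'cx': 254.03447157564207, 'cy': 191.27036855183388, 'rvec': array([ 2.32850819, -0.79050297,  0.28168579]), 'tvec': array([-0.41388419,  0.26398354,  1.27690766])}
top {'vertical_fov': 42.14515037239846, 'cx': 257.779674013964, 'cy': 197.49002153635251, 'rvec': array([ 2.17263756, -2.13009534,  0.15053656]), 'tvec': array([-0.02760011,  0.50359693,  1.75062409])}
0.1 [0.25909546 0.54092295 0.30318999] [-1.79931492e+02 -1.66349328e-02  1.54401506e+02] 0.08531315815235738
```

View pics/top0.png

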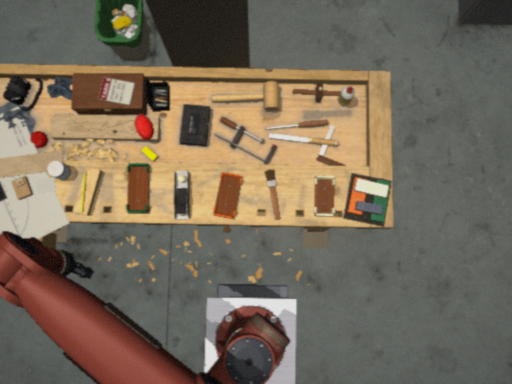

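View pics/scene0.png

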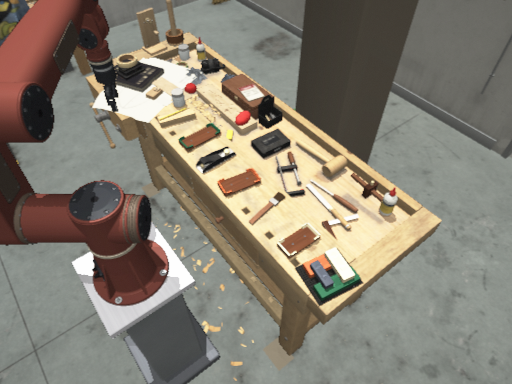

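The top view shows the holders at about (138,188) green, (228,195) orange and (324,195) cream. The plane is at (182,195), the brush at (273,195) and the stack at (368,200). I'll zoom in next.

```bash
python3 - <<'E'
import cv2,numpy as np
t=cv2.imread("pics/top0.png"); s=cv2.imread("pics/scene0.png")
c=lambda im,x,y,w,h,k:cv2.resize(im[y:y+h,x:x+w],None,fx=k,fy=k,interpolation=cv2.INTER_NEAREST)
a=np.hstack([c(t,338,168,60,60,6),c(s,292,240,72,60,6)])
b=np.hstack([c(t,120,158,65,60,4),c(t,205,158,65,60,4),c(t,295,158,65,60,4)])
b=cv2.copyMakeBorder(b,0,0,0,max(0,a.shape[1]-b.shape[1]),0)[:, :a.shape[1]]
cv2.imwrite("pics/crop1.png",np.vstack([a,b])[:600])
print(a.shape,b.shape)
E
```

```text
(360, 792, 3) (240, 792, 3)
```

View pics/crop1.png

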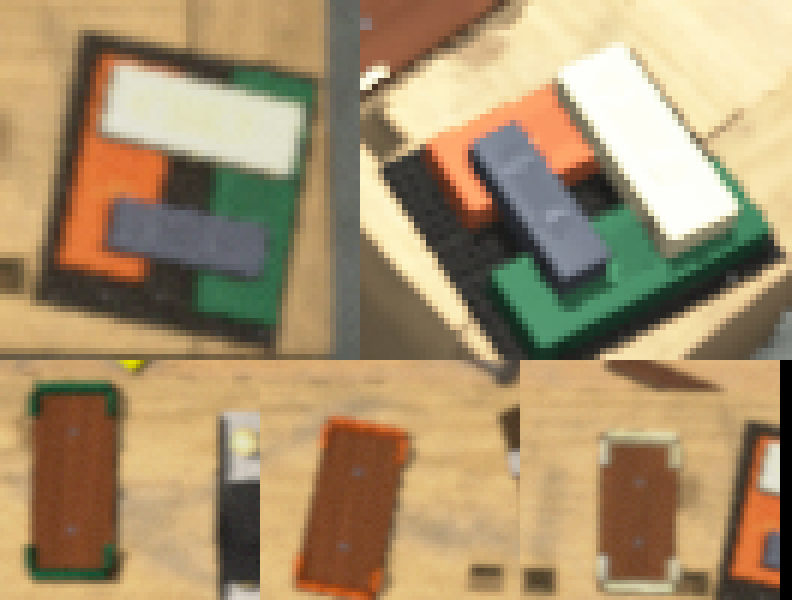

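The stack crop shows the cream stone at about (371,188) and the grey one at (369,208), lying across orange (left) and green (right). All three holders are clearly visible. Next I'll measure everything with rectangles fitted on planes at the right heights.

```bash
cat > vis.py <<'E'
import cv2,numpy as np
def cal(robot,n):
    c=robot.get_calibration(n); f=192/np.tan(np.radians(c["vertical_fov"]/2))
    R=cv2.Rodrigues(c["rvec"])[0]; return np.array([[f,0,c["cx"]],[0,f,c["cy"]],[0,0,1]]),R,c["tvec"],-R.T@c["tvec"]
def ray(C,uv,z):
    K,R,t,o=C; d=np.c_[uv,np.ones(len(uv))]@np.linalg.inv(K).T@R
    return o[:2]+d[:,:2]*((z-o[2])/d[:,2])[:,None]
def proj(C,p): return cv2.projectPoints(np.float64(p).reshape(-1,1,3),cv2.Rodrigues(C[1])[0],C[2],C[0],None)[0].reshape(-1,2)
U=6
def rect(C,im,roi,z,fn):
    """roi x,y,w,h; fn(hsv)->mask; returns centre, (long,short), yaw of the long side, at plane z"""
    x,y,w,h=roi; up=cv2.resize(im[y:y+h,x:x+w],None,fx=U,fy=U,interpolation=cv2.INTER_CUBIC)
    m=np.uint8(fn(cv2.cvtColor(up,cv2.COLOR_BGR2HSV).astype(int)))*255
    m=cv2.morphologyEx(m,cv2.MORPH_OPEN,np.ones((9,9))); m=cv2.morphologyEx(m,cv2.MORPH_CLOSE,np.ones((13,13)))
    c=max(cv2.findContours(m,0,1)[0],key=cv2.contourArea)[:,0]
    uv=(c+.5)/U-.5+[x,y]; P=ray(C,uv,z)
    r=cv2.minAreaRect(np.float32(P*1000)); b=cv2.boxPoints(r); e=b[1]-b[0]; g=b[2]-b[1]
    if np.hypot(*e)<np.hypot(*g): e,g=g,e
    a=np.degrees(np.arctan2(e[1],e[0]))%180
    return np.array(r[0]),(np.hypot(*e),np.hypot(*g)),a,cv2.contourArea(np.float32(P*1000)),m
E
python3 - <<'E'
from plant import robot
import cv2,numpy as np
from vis import *
C={n:cal(robot,n) for n in("top","scene")}
im={n:cv2.imread(f"pics/{n}0.png") for n in C}
for n in C: print(n,C[n][3].round(3))
t=cv2.cvtColor(im["top"],cv2.COLOR_BGR2HSV)
for nm,(u,v) in dict(bed=(137,190),bed2=(322,195),wood=(155,200),cream=(371,188),creamstop=(314,182),grey=(369,208),green=(380,215),orange=(352,205),gstop=(133,165),ostop=(228,175),mat=(366,200)).items(): print(nm,t[v,u],end=' ')
print()
white=lambda h:(h[...,2]>175)&(h[...,1]<60)
grey=lambda h:(h[...,0]>100)&(h[...,0]<135)&(h[...,1]>30)&(h[...,2]>70)
green=lambda h:(h[...,0]>50)&(h[...,0]<95)&(h[...,1]>100)
orange=lambda h:(h[...,0]<14)&(h[...,1]>140)&(h[...,2]>150)
hold=lambda h:((h[...,0]<14)&(h[...,1]>100))|((h[...,0]>50)&(h[...,0]<95)&(h[...,1]>90))
holdw=lambda h:((h[...,0]<14)&(h[...,1]>110))|((h[...,1]<85)&(h[...,2]>120))
ms=[]
def show(nm,n,roi,z,fn):
    c,d,a,A,m=rect(C[n],im[n],roi,z,fn); print(nm,n,c.round(1),np.round(d,1),round(a,2),"fill",round(A/d[0]/d[1],3)); ms.append(m)
st=(338,168,54,60); ss=(292,240,72,60)
show("fine","top",st,.053,white); show("fine","scene",ss,.053,white)
show("dress","top",st,.053,grey); show("dress","scene",ss,.053,grey)
show("green","top",st,.029,green); show("orange","top",st,.029,orange)
show("Hc","top",(118,155,40,65),.016,hold); show("Hm","top",(206,162,44,62),.016,hold); show("Hf","top",(305,165,40,58),.016,holdw)
W=max(m.shape[1] for m in ms); H=max(m.shape[0] for m in ms)
ms=[cv2.copyMakeBorder(m,0,H-m.shape[0],0,W-m.shape[1],0,value=90) for m in ms]
cv2.imwrite("pics/masks.png",cv2.resize(np.vstack([np.hstack(ms[:3]),np.hstack(ms[3:6]),np.hstack(ms[6:])]),(780,600)))
E
```

```text
top [ 0.26  -0.016  1.803]
scene [-0.044 -0.752  1.142]
bed [ 11 185 128] bed2 [ 11 153 118] wood [ 17  91 199] cream [ 30  41 224] creamstop [ 18  88 204] grey [113  21 107] green [ 71 119 101] orange [ 11 188 230] gstop [ 72 154  68] ostop [ 11 218 144] mat [16 67 57] 
fine top [ 545.9 -420.9] [114.8  43.8] 78.22 fill 0.937
fine scene [ 545.3 -422.1] [119.2  47.1] 78.02 fill 0.945Traceback (most recent call last):
  File "<stdin>", line 21, in <module>
  File "<stdin>", line 18, in show
  File "vis.py", line 15, in rect
    c=max(cv2.findContours(m,0,1)[0],key=cv2.contourArea)[:,0]
      ~~~^^^^^^^^^^^^^^^^^^^^^^^^^^^^^^^^^^^^^^^^^^^^^^^^
ValueError: max() iterable argument is empty
```

Fine stone fits 114.8 x 43.8, which matches its known size. The grey mask came back empty, so I'll loosen its threshold.

```bash
cat > m1.py <<'E'
from plant import robot
import cv2,numpy as np
from vis import *
C={n:cal(robot,n) for n in("top","scene")}
im={n:cv2.imread(f"pics/{n}0.png") for n in C}
white=lambda h:(h[...,2]>165)&(h[...,1]<65)
grey=lambda h:(h[...,0]>85)&(h[...,0]<140)&(h[...,1]<95)&(h[...,2]>75)&(h[...,2]<185)
green=lambda h:(h[...,0]>50)&(h[...,0]<95)&(h[...,1]>90)
orange=lambda h:(h[...,0]<14)&(h[...,1]>140)&(h[...,2]>150)
hold=lambda h:((h[...,0]<15)&(h[...,1]>125))|((h[...,0]>40)&(h[...,0]<95)&(h[...,1]>70))
holdw=lambda h:((h[...,0]<15)&(h[...,1]>110)&(h[...,2]<165))
stopw=lambda h:((h[...,0]>17)&(h[...,1]<85)&(h[...,2]>120))|((h[...,0]<15)&(h[...,1]>110)&(h[...,2]<165))
ms=[]
def show(nm,n,roi,z,fn):
    try: c,d,a,A,m=rect(C[n],im[n],roi,z,fn)
    except ValueError: print(nm,"none"); return
    print(nm,n,c.round(1),np.round(d,1),round(a,2),"fill",round(A/d[0]/d[1],3)); ms.append(m)
st=(338,168,54,60); ss=(292,240,72,60)
show("fine","scene",ss,.053,white)
show("dress","top",st,.053,grey); show("dress","scene",ss,.053,grey)
show("green","top",st,.029,green); show("orange","top",st,.029,orange)
show("Hc","top",(118,155,40,65),.015,hold); show("Hm","top",(206,162,44,62),.015,hold); show("Hf","top",(305,165,40,58),.015,holdw);show("Hf2","top",(305,165,40,58),.015,stopw)
W=max(m.shape[1] for m in ms); H=max(m.shape[0] for m in ms)
ms=[cv2.copyMakeBorder(m,0,H-m.shape[0],0,W-m.shape[1],0,value=90) for m in ms]
cv2.imwrite("pics/masks.png",cv2.resize(np.vstack([np.hstack(ms[:3]),np.hstack(ms[3:6]),np.hstack(ms[6:9])]),(780,600)))
E
python3 m1.py
```

```text
fine scene [ 564.7 -420.7] [160.2 148.9] 142.4 fill 0.419
dress top [ 475.6 -412.6] [89.4 33. ] 79.52 fill 0.856
dress scene [ 474.6 -415.2] [90.  33.5] 79.69 fill 0.887
green top [ 472.4 -450.2] [88.3 49.1] 170.27 fill 0.593
orange top [ 497.2 -372.1] [84.6 51.6] 167.13 fill 0.682
Hc top [534.3 419.1] [181.1  78.2] 2.42 fill 0.93
Hm top [515.   92.6] [165.4  84.2] 170.44 fill 0.887
Hf top [ 518.8 -258.8] [120.5  68.4] 0.01 fill 0.878
Hf2 top [ 519.1 -258.3] [149.2  76.5] 0.59 fill 0.883
```

View pics/masks.png

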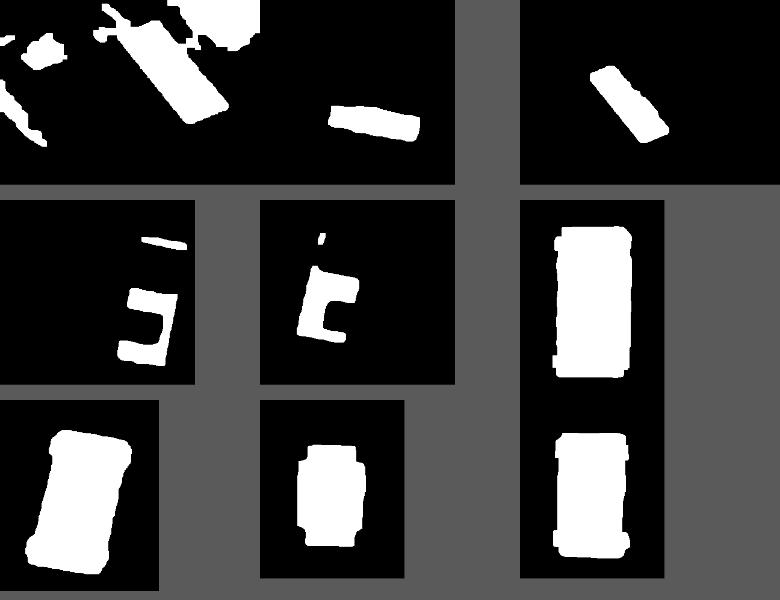

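The masks are clean apart from the scene-view white one. For the holders I'll fit lines to each side separately, at the height that side is actually visible.

```bash
cat > m2.py <<'E'
from plant import robot
import cv2,numpy as np
from vis import *
from m1 import C,im,hold,stopw
print("tip",robot.tip_reach)
Ct=C["top"]
def holder(nm,roi,fn,L,W,yaw,ctr):
    x,y,w,h=roi; _,_,_,_,m=rect(Ct,im["top"],roi,.015,fn)
    c=max(cv2.findContours(m,0,1)[0],key=cv2.contourArea)[:,0]; uv=(c+.5)/U-.5+[x,y]
    for it in range(3):
        k=np.radians(yaw); ex=np.array([np.cos(k),np.sin(k)]); ey=np.array([-ex[1],ex[0]]); res={}
        for s,ax,half,lim in((1,ey,W/2,L/2-35),(-1,ey,W/2,L/2-35),(1,ex,L/2,W/2-15),(-1,ex,L/2,W/2-15)):
            n=s*ax; far=np.dot(Ct[3][:2]*1000-ctr,n)<half
            z=(.015 if ax is ey else .024) if far else 0.
            P=ray(Ct,uv,z)*1000-ctr; o=P@(ex if ax is ey else ey); d=P@n
            q=P[(abs(o)<lim)&(d>half-15)]
            vx,vy,px,py=cv2.fitLine(np.float32(q),cv2.DIST_HUBER,0,.01,.01).ravel()
            nn=np.array([-vy,vx]); nn*=np.sign(nn@n); res[(ax is ey,s)]=(np.dot([px,py],nn),np.degrees(np.arctan2(nn[1],nn[0])),far)
        dl=[(res[(True,s)][1]-np.degrees(np.arctan2(*(s*ey)[::-1]))+180)%360-180 for s in(1,-1)]
        a,b,e,f=[res[i][0] for i in((True,1),(True,-1),(False,1),(False,-1))]
        ctr=ctr+ey*(a-b)/2+ex*(e-f)/2; yaw+=np.mean(dl)
    print(nm,ctr.round(1),"yaw",round(yaw,2),"dyaw",np.round(dl,2),"L",round(e+f,1),"W",round(a+b,1))
holder("Hc",(118,155,40,65),hold,180,76,1.,np.array([534.,419]))
holder("Hm",(206,162,44,62),hold,160,76,-10.,np.array([515.,92.6]))
holder("Hf",(305,165,40,58),stopw,145,70,0.,np.array([519.,-258.5]))
E
python3 m2.py|grep -v top|grep -v scene
```

```text
tip 0.0726
Hc [534.5 419.2] yaw 2.37 dyaw [ 0.42 -0.42] L 175.9 W 70.8
Hm [514.7  92.1] yaw -9.47 dyaw [-0.55  0.55] L 161.0 W 72.2
Hf [ 519.1 -258.8] yaw -1.55 dyaw [ 1.8  -1.74] L 144.5 W 64.7
```

```bash
cat > m3.py <<'E'
from m1 import *
def stops(nm,roi,fn,z=.022):
    x,y,w,h=roi; up=cv2.resize(im["top"][y:y+h,x:x+w],None,fx=U,fy=U,interpolation=cv2.INTER_CUBIC)
    hsv=cv2.cvtColor(up,cv2.COLOR_BGR2HSV).astype(int); m=np.uint8(fn(hsv))*255
    m=cv2.morphologyEx(m,cv2.MORPH_OPEN,np.ones((5,5)))
    n,l,s,c=cv2.connectedComponentsWithStats(m); o=1+np.argsort(-s[1:,4])[:2]
    P=ray(C["top"],(c[o]+.5)/U-.5+[x,y],z)*1000
    # y-extent box centre too
    P=P[np.argsort(P[:,0])]; d=P[1]-P[0]
    print(nm,P.round(1).tolist(),"mid",P.mean(0).round(1),"yaw",np.degrees(np.arctan2(d[1],d[0])).round(2),"area",s[o,4])
    return np.hstack([cv2.cvtColor(m,8),up])
a=stops("Hc",(118,155,40,65),lambda h:(h[...,0]>45)&(h[...,0]<95)&(h[...,1]>80)&(h[...,2]<130))
b=stops("Hm",(206,162,44,62),lambda h:(h[...,0]<16)&(h[...,1]>195)&(h[...,2]>142))
c=stops("Hf",(305,165,40,58),lambda h:(h[...,0]>16)&(h[...,1]<85)&(h[...,2]>130))
H=max(i.shape[0] for i in(a,b,c))
v=np.hstack([cv2.copyMakeBorder(i,0,H-i.shape[0],0,0,0) for i in(a,b,c)]); cv2.imwrite("pics/stops.png",cv2.resize(v,None,fx=790/v.shape[1],fy=790/v.shape[1]))
E
python3 m3.py|grep mid
```

```text
Hc [[451.4, 408.0], [614.4, 420.3]] mid [532.9 414.1] yaw 4.32 area [2159 1782]
Hm [[440.2, 105.3], [582.2, 72.4]] mid [511.2  88.8] yaw -13.03 area [1421 1288]
Hf [[455.8, -258.2], [581.2, -257.8]] mid [ 518.5 -258. ] yaw 0.15 area [3145 2867]
```

View pics/stops.png

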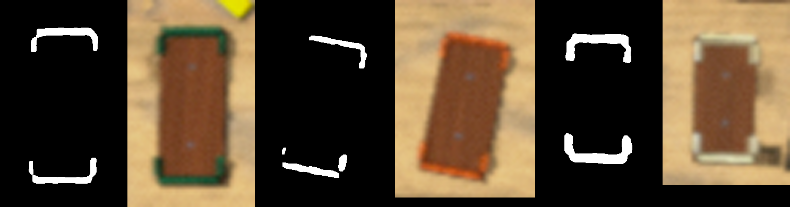

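The fine holder fits well: centre (518.5, -258) mm, yaw about 0.1°. I'll move the cream stone now.

```bash
cat > arm.py <<'E'
from plant import robot
import numpy as np
T=.075   # TCP above stone underside when gripped (tips nominally 2 mm above it)
def st(m=""):
    o=robot.observe(); print(m,"t",round(o["time"],1),"p",np.round(o["tool_pos"],4),"F",np.round(o["ft_force"],1),"w",round(o["gripper_width"],4)); return o
def pick(xy,yaw,z,opening,first=False,zc=.2):
    """z = height of the stone's underside"""
    robot.set_gripper(opening); R=[180,0,yaw]
    robot.move_pose([*xy,zc],R)
    robot.line_to([*xy,z+T+.02],.15)
    if robot.line_to([*xy,z+T],.05,guard=10): st("HIT")
    robot.set_gripper(0.0); st("gripped")
    robot.line_to([*xy,z+T+.03],.05); robot.line_to([*xy,zc],.2)
def place(xy,yaw,z,opening,zc=.2,hover=.016):
    robot.line_to([*xy,zc],.25,rotation=[180,0,yaw])
    robot.line_to([*xy,z+T+hover],.12); robot.pause(.2); st("hover")
    hit=robot.line_to([*xy,z+T-.002],.02,guard=5); o=st(f"down hit={hit}")
    return o
def release(opening,zc=.2):
    robot.set_gripper(opening); p=robot.observe()["tool_pos"]
    robot.line_to([p[0],p[1],p[2]+.03],.08); robot.line_to([p[0],p[1],zc],.25)
E
python3 - <<'E'
from arm import *
pick((.546,-.421),78.2,.029,.064)
st("lifted")
place((.5186,-.2582),180.1,.015,.064)
E
```

```text
gripped t 5.5 p [ 0.5462 -0.4213  0.1047] F [ 0.1 -0.5  4.3] w 0.0431
lifted t 6.7 p [ 0.546  -0.4211  0.1994] F [-0.6  0.5 -3.4] w 0.0426
hover t 9.8 p [ 0.519  -0.2585  0.1069] F [ 0.1 -0.4 -2.1] w 0.0425
down hit=True t 10.5 p [ 0.5184 -0.2581  0.0907] F [0.3 0.3 5.4] w 0.0424
```

```bash
cat > look.py <<'E'
from m1 import white,grey,green,orange,hold
from vis import *
from plant import robot
def snap(tag): 
    f=robot.grab_frame("top"); g=robot.grab_frame("scene"); cv2.imwrite(f"pics/top_{tag}.png",f); cv2.imwrite(f"pics/scene_{tag}.png",g); return f,g
def crop2(tag,f,tc,g,sc,k=5,w=75,h=75):
    c=lambda im,u,v:cv2.resize(im[v-h//2:v-h//2+h,u-w//2:u-w//2+w],None,fx=k,fy=k,interpolation=cv2.INTER_CUBIC)
    cv2.imwrite(f"pics/{tag}.png",np.hstack([c(f,*tc),c(g,*sc)]))
E
sed -i 's/^st=(338/if __name__!="__main__": show=lambda *a:None; ms=[np.zeros((9,9),np.uint8)]*9\nst=(338/' m1.py
python3 - <<'E'
from arm import *
release(.064)
robot.line_to([.5186,-.05,.3],.3); robot.pause(.2)
from look import *
f,g=snap("fine"); crop2("cfine",f,(335,195),g,(312,255))
Ct=cal(robot,"top")
c,d,a,A,m=rect(Ct,f,(300,160,46,64),.039,white); print("fine",c,d,a)
c,d,a,A,m=rect(Ct,f,(338,168,54,60),.053,grey); print("dress",c,d,a)
c,d,a,A,m=rect(Ct,f,(338,168,54,60),.029,orange); print("or",c,d,a)
c,d,a,A,m=rect(Ct,f,(338,168,54,60),.029,green); print("gr",c,d,a)
st()
E
```

```text
fine [ 562.95300293 -259.19348145] (np.float32(53.36146), np.float32(46.662872)) 174.16475
dress [ 475.47210693 -413.03585815] (np.float32(89.835236), np.float32(33.742016)) 79.71143
or [ 520.10736084 -377.41827393] (np.float32(131.83087), np.float32(52.37816)) 168.39569
gr [ 503.51266479 -455.83346558] (np.float32(150.78514), np.float32(49.47222)) 169.95093
 t 13.1 p [ 0.5184 -0.0508  0.2994] F [-0.5  1.3  0.5] w 0.0639
```

View pics/cfine.png

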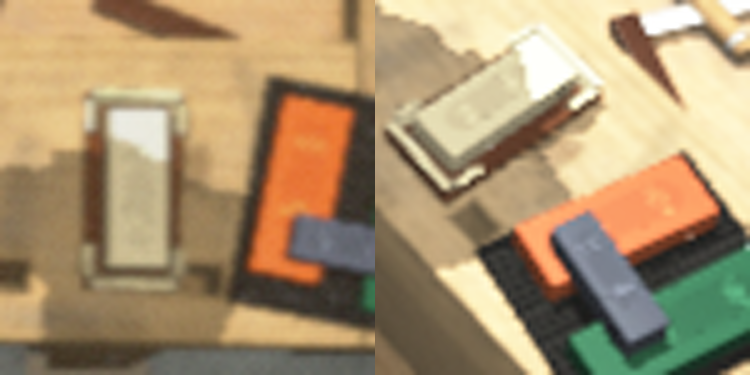

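The cream stone sits flat in its holder, centred at about pixel (325.5,195.6). The grey stone hasn't moved, and the orange and green stones can now be measured. The grey stone goes on the cream one next.

```bash
python3 - <<'E'
from arm import *
from vis import *
c=ray(cal(robot,"top"),np.array([[325.5,195.6]]),.039)[0]; print("fine centre",c)
x=.5*(.5184+c[0]) if abs(c[0]-.5184)<.006 else .5184
pick((.4752,-.4137),79.5,.029,.052)
place((x,-.2582),180.1,.039,.052)
E
```

```text
fine centre [ 0.51512384 -0.25973937]
gripped t 16.3 p [ 0.4754 -0.414   0.1046] F [0.5 0.5 2.9] w 0.0312
hover t 20.4 p [ 0.5172 -0.2586  0.131 ] F [-0.  -0.4 -0.9] w 0.0308
down hit=True t 21.1 p [ 0.5166 -0.2581  0.1146] F [ 0.1 -0.   5. ] w 0.0308
```

```bash
python3 - <<'E'
from arm import *
release(.052)
robot.line_to([.5186,-.05,.3],.3); robot.pause(.2)
from look import *
f,g=snap("dr"); crop2("cdr",f,(335,195),g,(312,255))
Ct=cal(robot,"top"); Cs=cal(robot,"scene")
for nm,C,im,roi,z,fn in(("dress",Ct,f,(300,160,46,64),.063,grey),("dress s",Cs,g,(275,215,55,50),.063,grey),("or",Ct,f,(338,168,54,60),.029,orange),("gr",Ct,f,(338,168,54,60),.029,green)):
    c,d,a,A,m=rect(C,im,roi,z,fn); print(nm,c.round(1),np.round(d,1),round(a,2))
# holder stops, by colour saturation/redness
for nm,roi,fn in(("Hc",(118,155,40,65),lambda b:b[...,1]-b[...,2]>5),("Hm",(206,162,44,62),lambda b:(b[...,2]-b[...,0]>118)&(b[...,2]>150))):
    im=cv2.imread("pics/top0.png")
    x,y,w,h=roi; up=cv2.resize(im[y:y+h,x:x+w],None,fx=U,fy=U,interpolation=cv2.INTER_CUBIC).astype(int)
    m=cv2.morphologyEx(np.uint8(fn(up))*255,cv2.MORPH_CLOSE,np.ones((9,9)))
    cs=sorted(cv2.findContours(m,0,1)[0],key=cv2.contourArea)[-2:]
    P=[]
    for c in cs:
        r=cv2.minAreaRect(np.float32(ray(Ct,(c[:,0]+.5)/U-.5+[x,y],.022)*1000)); P.append(r[0]); print("  ",np.round(r[1],1),round(r[2],1))
    P=np.array(sorted(P)); d=P[1]-P[0]; print(nm,P.round(1).tolist(),P.mean(0).round(1),"yaw",np.degrees(np.arctan2(d[1],d[0])).round(2),"L",np.hypot(*d).round(1))
st()
E
```

```text
dress [ 547.2 -258.2] [24.2 19.7] 90.1
dress s [ 512.4 -262. ] [88.5 30.1] 178.99
or [ 520.1 -377.4] [131.9  52.3] 168.27
gr [ 503.5 -455.7] [151.1  49.9] 169.83
   [30.9 77.9] 3.5
   [29.4 79.2] 2.2
Hc [[457.4, 415.2], [609.1, 421.1]] [533.3 418.1] yaw 2.22 L 151.8
   [67.3  9.7] 80.3
   [79.2 31.2] 80.5
Hm [[439.0, 106.3], [579.1, 82.4]] [509.1  94.4] yaw -9.66 L 142.1
 t 23.5 p [ 0.5184 -0.0508  0.2994] F [-0.   1.  -0.1] w 0.0521
```

View pics/cdr.png

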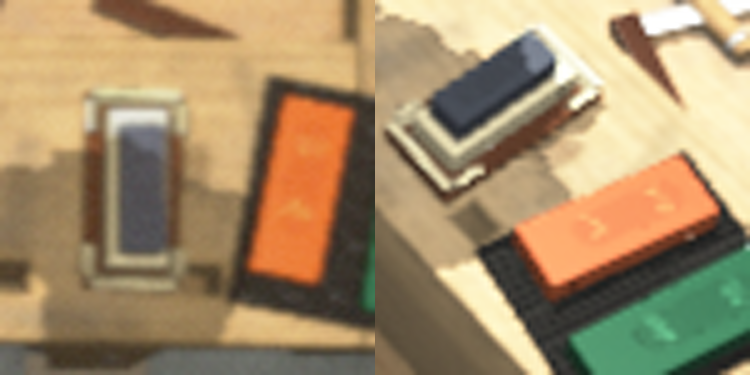

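The grey stone lies centred on the cream one. The holder poses also agree across methods: Hm at (514.8, 92.3) mm, yaw -9.6° and Hc at (533.8, 418.3) mm, yaw 2.3°. Orange is next.

```bash
python3 - <<'E'
from arm import *
pick((.520,-.3778),168.6,.005,.066)
place((.5148,.0923),170.4,.015,.066)
E
```

```text
gripped t 26.8 p [ 0.5203 -0.3781  0.0806] F [-1.1 -0.9  3.1] w 0.0486
hover t 31.3 p [0.5153 0.0923 0.1068] F [ 1.1  0.6 -3.7] w 0.0485
down hit=True t 32.0 p [0.5146 0.0923 0.0906] F [-0.2  0.8  4.8] w 0.0489
```

```bash
python3 - <<'E'
from arm import *
release(.066)
pick((.5035,-.456),169.6,.005,.066)
from look import *
f,g=snap("med"); crop2("cmed",f,(228,195),g,(240,182))
place((.5338,.4183),182.3,.015,.066)
E
```

```text
gripped t 37.2 p [ 0.5037 -0.4564  0.0807] F [-0.2 -0.7  3. ] w 0.0488
hover t 43.4 p [0.5343 0.4186 0.1071] F [ 0. -0. -3.] w 0.0488
down hit=True t 44.1 p [0.5336 0.4182 0.0907] F [-0.8 -0.1  5. ] w 0.0487
```

View pics/cmed.png

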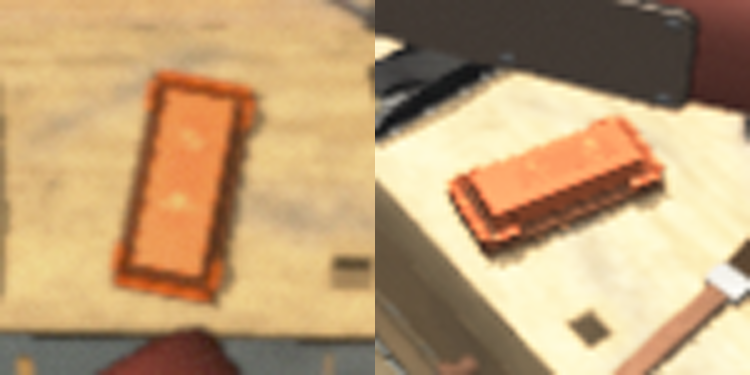

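The orange stone is flat and centred in its holder, with an even gap all round. Green's contact height, 0.0907, matches the other seated stones, so I'll release it and check everything.

```bash
python3 - <<'E'
from arm import *
release(.066)
robot.line_to([.40,.20,.35],.3); robot.pause(.5)
from look import *
f,g=snap("end"); st()
a=cv2.resize(f[150:230,90:400],None,fx=2.5,fy=2.5,interpolation=cv2.INTER_CUBIC)
c=lambda im,u,v:cv2.resize(im[v-30:v+30,u-30:u+30],None,fx=4,fy=4,interpolation=cv2.INTER_CUBIC)
b=np.hstack([c(f,138,190),c(g,200,137),c(g,305,240)])
b=cv2.copyMakeBorder(b,0,0,0,a.shape[1]-b.shape[1],0); cv2.imwrite("pics/end.png",np.vstack([a,b]))
E
```

```text
t 47.2 p [0.4  0.2  0.35] F [-0.4 -0.3 -0.3] w 0.0661
```

View pics/end.png

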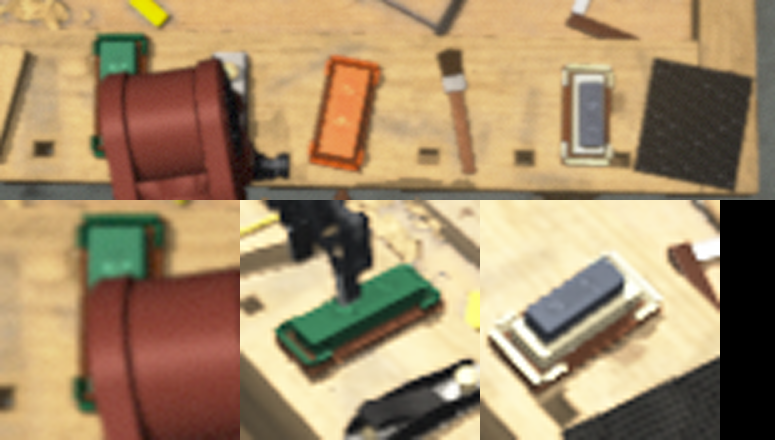

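Cream with grey, and orange, are good. Green looks seated in the scene view, but the arm partly hides it. I'll move aside for one clear look.

```bash
python3 - <<'E'
from arm import *
robot.line_to([.42,-.12,.35],.3); robot.pause(.3)
from look import *
f,g=snap("end2"); crop2("end2",f,(155,190),g,(205,145)); d=lambda u0,u1:cv2.absdiff(f,cv2.imread("pics/top0.png"))[165:222,u0:u1].mean(2)
print("plane diff",(d(170,194)>40).sum(),"brush diff",(d(262,284)>40).sum())
E
```

```text
plane diff 0 brush diff 402
```

View pics/end2.png

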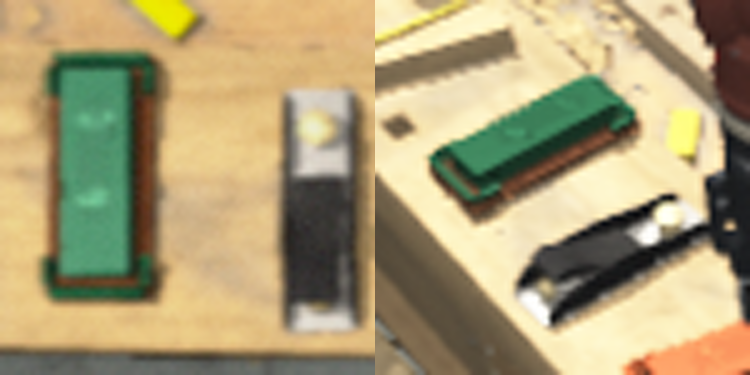

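Green is level and inside its stops, and the plane is unmoved. The arm and its shadow are over the brush in this picture, so I'll compare the brush using the previous unobstructed frame and then hand in.

```bash
python3 - <<'E'
import cv2
d=cv2.absdiff(cv2.imread("pics/top_end.png"),cv2.imread("pics/top0.png"))[165:222,262:284].mean(2)
print((d>30).sum())
if (d>30).sum()<15:
    from plant import robot
    print(robot.job_done())
E
```

```text
0
the job is handed in; nothing more can be done
None
```

The job is handed in: dark green, orange and cream each lie flat in their own holders, the grey dressing stone lies along the middle of the cream one, and before/after images show the block plane and brush unmoved.

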